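Ready the glue and hold the hammer case open

ROBOT

A 7-joint arm with a two-finger parallel gripper is mounted at the origin on the work surface. World frame = base frame: x ahead of the robot, y to its left, z up, the work surface at z = 0. Lengths are in m, angles in rad, forces in N, time in s.
With the tool pointing down it reaches from about 0.4 to 0.9 m from the base axis. Payload 5.5 kg.
Tool frame: the origin (TCP) lies midway between the tips of the shut fingers; the grasp point (between the pads) lies 19 mm behind it; z points along the fingers, y is the line along which they close (so a half turn about z gives the same grasp; the last joint's range is limited). The gripper opens to 85 mm and grips with 20 to 120 N. Pads are 22 mm wide; open, the fingers measure 114 mm over their backs; the gripper's body (76 mm by 85 mm) begins 54 mm behind the grasp point. The pads swing forward as they close: fully open they stand 13 mm farther back than shut.
Start: joints at [1.564, 0.501, -0.427, 1.55, 0.221, 1.138, -0.21], TCP at [0.173, -0.626, 0.231] pointing down, gripper open.
Joint ranges: [-2.88, 2.88], [-0.31, 2.03], [-1.54, 1.56], [0.2, 2.42], [-1.41, 4.55], [0.19, 2.02], [-2.57, 2.57]. Speed limits (rad/s): [2.57, 2.57, 3.14, 3.14, 3.14, 3.14, 3.14].

INTERFACE

Orientations are given as a rotation vector (axis times angle).
In Python, from bench import env gives the robot as it stands.
- The arm moves only by the shell command python3 -m jog 'ROWS' [OPENING]. ROWS is JSON, a list of rows, each an object of numbers: "dx", "dy", "dz": the shift along the tool's x, y, z in m; "turn": the turn about the tool's z in rad. In form: [{"dx": .., "dy": .., "dz": .., "turn": ..}, ...]. A call has exactly 10 rows; each row is the pose to reach, as a shift and turn from the pose commanded when the call began, along the tool's axes at that moment; what a row does not reach only later rows make up. A row lasts 1/10 s, in which the tool goes at most 50 mm and 8.59 degrees, less where a joint would pass 70% of its speed; a pose out of reach is approached as far as the arm can. A call with a gripper value outside its range is refused whole. OPENING is the gripper command: -1 is shut, 1 is fully open, values between are in proportion, set as the call begins (- or left out, the last holds). The fingers move at their own pace and stop on an object; the grip force is fixed at half the most. Time passes only in rows, so rows that repeat a pose let the fingers close, or fill a call up. It gives the time, the measured TCP pose, the force, the opening and the grip force at its end, in the units of the state.
- env.observe(): the state, without advancing time (a new reading comes with each control period).
- env.get_image(name): name is "scene" or "top" or "wrist"; returns a dict with "img" (480x640x3 uint8, red, green, blue), "K" (3x3 intrinsics, pixels), "dist" ([k1, k2, p1, p2, k3] as OpenCV has them; the pictures are not rectified), "eye" and "orientation" of the camera in the world; the wrist camera has in their place "tool_from_camera" (4x4, takes a point from camera to tool coordinates, whose origin is the TCP and whose axes are the flange's). Camera axes: x right, y up, looking along -z (the intrinsics and any distortion apply to the point x, -y, -z); pixel columns grow to the right and rows downward; lengths in m; the calibration is good to about 2 mm. A picture is of the moment at which its call begins: read the wrist's pose just before it. There is no depth.
- env.sign_off(): hands the job in; it is judged then, once.
The state is a dict: "t": time; "qpos": joint angles; "joint_velocities": joint speeds; "joint_torque": joint torques, N m; "position": TCP position; "ee_rot": TCP orientation; "ft_force": force on the tool from outside, world axes, zero at the start; "wrist_torque": the same for the moment, N m; "opening": opening from 0.0 (shut) to 1.0 (fully open); "grasp_force": force on a finger pad.
Only numpy, scipy, OpenCV 4.12 (cv2) and the standard library are available. Lean on these libraries where they do the work, as an engineer would, in place of code of your own. Each camera call takes 0.05 s, during which the arm holds its last target. There are 200 camera calls.

TASK

Get things ready for gluing inside the piano hammer case: first, with the lid still shut, pull the red cap of the glue bottle fully up so that it is open; then lift the sprung lid of the case by its black tab and hold it open at 50 degrees from shut. Finish while still holding the lid steady at that angle (it falls shut if let go), with the red cap still up; leave the blue cap down and do not disturb anything else on the bench.

Things in the scene. Friction and masses are not known exactly. Their poses are not given: they have to be found in the camera images.
- glue_cap (a joint): A round red push-pull cap, 24 mm across and 26 mm tall with a small cone on top, on the glue bottle. Reads 0 m when pushed down (shut); it slides straight up to a stop at 0.014 m (fully up, open). A tight sliding fit: about 5 N moves it and it stays where it is left.
- glue_cap_mid (a point): Point on the axis of the red cap, 15 mm above the cap's lower edge, 11 mm below the edge where its cone begins (161 mm above the bench when shut): the place to grip it. It moves with the cap; z points up. Free space all round; the bottle's neck (20 mm across) runs 19 mm down below the cap's lower edge to the shoulder.
- glue_bottle: The glue bottle: white, 60 mm across, red band and red cap, shoulder 124 mm above the bench, standing in a square 88 mm light wooden holder that is screwed to the bench. Origin on its axis at bench height. It may stand left or right of the case.
- oil_cap (a joint): A round blue push-pull cap, 24 mm across and 26 mm tall with a small cone on top, on the oil bottle. Reads 0 m when pushed down (shut); it slides straight up to a stop at 0.014 m (fully up, open). A tight sliding fit: about 5 N moves it and it stays where it is left. To be left down.
- oil_cap_mid (a point): Point on the axis of the blue cap, 15 mm above the cap's lower edge, 11 mm below the edge where its cone begins (161 mm above the bench when shut): the place to grip it. It moves with the cap; z points up. Free space all round; the bottle's neck (20 mm across) runs 19 mm down below the cap's lower edge to the shoulder.
- oil_bottle: The oil bottle: the same bottle and holder but with a blue band and blue cap, on the other side of the case. Origin on its axis at bench height.
- case: Brown wooden case for piano hammers, fixed to the bench: 180 mm deep (its x), 260 mm wide (its y), 85 mm high without the lid. Origin at the centre of its underside; its x axis points from its front (robot's side) to its back, z up.
- lid (a joint): Lid of the case: a 180 x 260 x 12 mm wooden board (about 0.45 kg) hinged along the case's back top edge. Angle in rad: 0 = shut (lid level), growing as the front edge is lifted; can go to 1.75. Weight and a hinge spring pull it shut at every angle up to 1.75: about 3 to 6 N at the tab holds it up; if let go it falls shut.
- lid_hinge (a point): Point at the middle of the lid's width, on the hinge edge, 6 mm above the hinge axis when shut (at the lid's half thickness); the hinge axis lies along the case's y, 85 mm above the bench.
- lid_tab (a point): Grip point in the black pull tab sticking out of the middle of the lid's front edge, in the lid's plane: 50 mm long, 20 mm wide (case's y), 16 mm thick, free air around it. The point lies 32 mm out from that edge, 212 mm from the hinge point, 91 mm above the bench when shut. y along the hinge, x towards the hinge, turning with the lid. Gripped by its sides from above, it turns between the fingers.
- jar: Loose glass jar with a brass lid, 72 mm across, 95 mm tall, upright. Origin at the centre of its underside.
- tub: Loose open white plastic tub, 120 x 120 x 110 mm. Origin at the centre of its underside.
- screwdriver: Loose screwdriver lying on the bench, along its x.
- white_key: Loose piano key, a 200 x 14 x 14 mm wooden stick with a white top at one end (22 mm high there). Origin at the centre of its underside.
- black_key: Loose piano key like the other, with a narrow black top.
- felt_block: Loose red block, 70 x 45 x 30 mm. Origin at the centre of its underside.
There are look-alikes about, which are no part of the job. What is shaped like the glue_bottle but pink is not meant. What is shaped like the tub but orange is not meant.

How it is judged:
On the way:
1. the red cap has been pulled up (at least 10 of its 14 mm) with the lid still shut (value of joint glue_cap above 0.01 m and value of joint lid below 0.1 rad), for 0.2 s.
At the end, for the whole second after the job is handed in: The lid stands still at 50 degrees from shut, within 6 degrees either way, held by the robot alone (robot in contact with it, no loose thing touching it); the red cap is still up (at least 10 of its 14 mm) and the blue cap down (less than 4 mm up) (value of joint lid between 0.767945 and 0.977384 rad and velocity of joint lid between -0.05 and 0.05 rad/s and value of joint glue_cap above 0.01 m and value of joint oil_cap below 0.004 m and contact force between any of the fingers, the arm and lid above 0.5 N and contact force between each of jar, tub, screwdriver, white_key, black_key, felt_block and lid below 0.1 N); the arm keeps its last pose, push and grip.
It fails at once if the blue cap is pulled up (4 mm or more) (value of joint oil_cap above 0.004 m).
It fails at once if a loose thing on the bench is shifted by more than 30 mm (distance of any of jar, tub, screwdriver, white_key, black_key, felt_block from where it was at the start of the episode above 0.03 m).
It also fails if it takes over 48 s, if anything falls off the work surface, if the arm or the gripper's body presses on something with over 40 N, if the wrist force passes 120 N, or if a joint passes its speed limit or range.

## Working session

There is one attempt and no reset: what is moved stays moved. The work goes in short steps, Python scripts to look and compute and a shell command to move; the robot and the scene stay as the last step left them, time stands still between calls to the robot, and variables do not carry over. Pictures are saved under pics/ and viewed, at most 10 in all, crops included, and the job is handed in when it is done.

```bash
mkdir -p pics; ls; python3 - <<'E'
from bench import env
import cv2,numpy as np
o=env.observe();print({k:np.round(v,3) for k,v in o.items()})
for n in("scene","top"):
    d=env.get_image(n);cv2.imwrite(f"pics/{n}0.png",d["img"][:,:,::-1]);print(n,d["K"],d["dist"],d["eye"],d["orientation"])
E
```

```text
pics
{'t': np.float64(0.0), 'qpos': array([ 1.564,  0.502, -0.427,  1.551,  0.221,  1.138, -0.21 ]), 'joint_velocities': array([ 0.   ,  0.   , -0.001,  0.   , -0.001, -0.   , -0.   ]), 'joint_torque': array([ 0.0000e+00, -5.6951e+01, -5.8160e+00, -2.8093e+01,  1.1000e-02,
        1.2000e-02, -0.0000e+00]), 'position': array([ 0.173, -0.626,  0.23 ]), 'ee_rot': array([-3.111, -0.422,  0.   ]), 'ft_force': array([-0.498,  0.69 ,  0.645]), 'wrist_torque': array([-0.037,  0.006, -0.024]), 'grasp_force': np.float64(0.0), 'opening': np.float64(0.999)}
scene [[579.13508373   0.         310.42952946]
 [  0.         579.13508373 250.87921734]
 [  0.           0.           1.        ]] [-0.1668918  0.         0.         0.         0.       ] [ 1.40203448 -0.47378627  0.99067537] [0.76312177 0.45940787 1.00267227]
top [[449.36269387   0.         308.12488041]
 [  0.         449.36269387 243.07309911]
 [  0.           0.           1.        ]] [-0.01000839  0.          0.          0.          0.        ] [0.29081362 0.00758273 1.23269177] [ 0.15494356 -0.16272792 -1.61936611]
```

View pics/scene0.png

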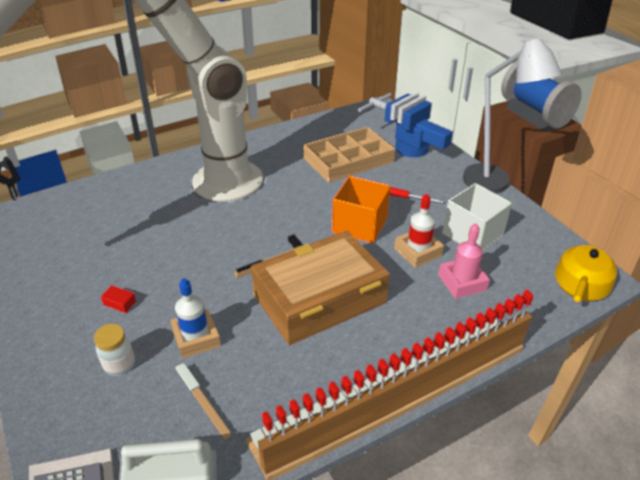

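View pics/top0.png

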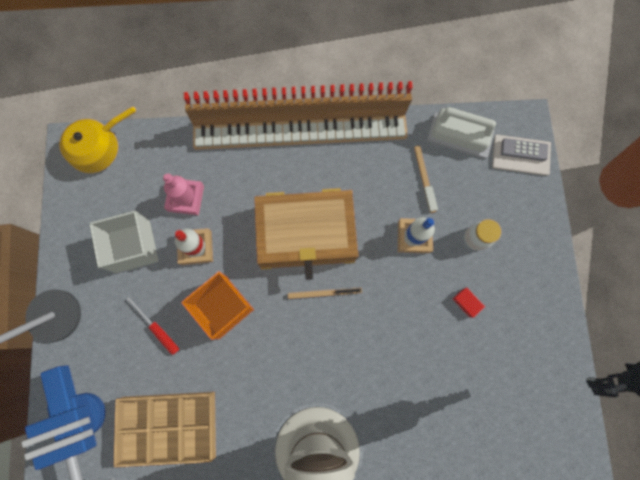

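Top view: the red-capped white bottle is at (185,238) and the pink look-alike at (178,190). The blue bottle is at (425,226), the tab at (309,270), the orange tub at (217,305) and the white tub at (123,242). In the scene view the red cap is at (426,203), pink at (474,235), blue at (185,288) and the tab near (295,243). By the description I choose the white bottle with the red cap. I'll check it in one close crop.

```bash
cat > h.py <<'E'
import cv2,numpy as np
from scipy.spatial.transform import Rotation as R
def ray(d,px):
    u=cv2.undistortPoints(np.array([[px]],float),np.array(d["K"]),np.array(d["dist"]))[0,0]
    v=np.array([u[0],-u[1],-1.])
    return np.array(d["eye"]),R.from_rotvec(d["orientation"]).as_matrix()@v
def onz(d,px,z):
    e,v=ray(d,px);return e+v*(z-e[2])/v[2]
def tri(*obs):
    A=np.zeros((3,3));b=np.zeros(3)
    for d,px in obs:
        e,v=ray(d,px);v=v/np.linalg.norm(v);P=np.eye(3)-np.outer(v,v);A+=P;b+=P@e
    return np.linalg.solve(A,b)
def proj(d,p):
    c=R.from_rotvec(d["orientation"]).as_matrix().T@(np.array(p)-d["eye"])
    return cv2.projectPoints(np.array([[c[0],-c[1],-c[2]]]),np.zeros(3),np.zeros(3),np.array(d["K"]),np.array(d["dist"]))[0][0,0]
E
python3 - <<'E'
import cv2,numpy as np
s=cv2.imread("pics/scene0.png");t=cv2.imread("pics/top0.png")
c=lambda i,x,y:cv2.resize(i[y:y+60,x:x+80],(400,300),interpolation=cv2.INTER_CUBIC)
cv2.imwrite("pics/c.png",np.vstack([np.hstack([c(t,150,205),c(s,385,185)]),np.hstack([c(t,270,230),c(s,260,225)])]))
E
```

```text
(no output)
```

View pics/c.png

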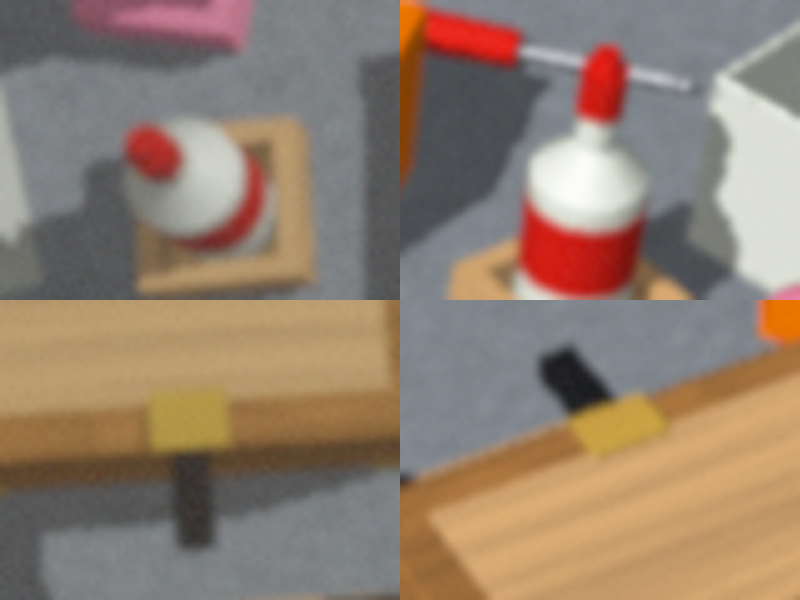

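The crop confirms it: a white bottle with a red band and red cap, at top (180.8,235.4) and scene (425.4,202.6). The black tab is free in the air, at top (309,270.6).

```bash
python3 - <<'E'
from bench import env
from h import *
t=env.get_image("top");s=env.get_image("scene")
print("cap tri",tri((t,(180.8,235.4)),(s,(425.4,202.6))),"onz",onz(t,(180.8,235.4),.165))
print("blue",onz(t,(428,223),.165),"pinktop",onz(t,(175,183),.165),"orange corners",[onz(t,p,.11)[:2].round(3) for p in((218,274),(184,303),(252,308),(213,338))])
print("whitetub",[onz(t,p,.11)[:2].round(3) for p in((92,222),(141,212),(156,255),(104,272))])
for n,p in dict(tabbase=(308.6,261),tabtip=(309,279.2)).items(): print(n,onz(t,p,.095))
print("key",onz(t,(288,296),.015),onz(t,(360,291),.02))
print("case back corners",[onz(t,p,.097)[:2].round(3) for p in((255,195),(353,191))])
g=cv2.cvtColor(t["img"],cv2.COLOR_RGB2GRAY)
cv2.imwrite("pics/case.png",cv2.resize(t["img"][180:290,240:373,::-1],None,fx=5,fy=5,interpolation=cv2.INTER_CUBIC))
w=env.get_image("wrist");print(np.round(w["tool_from_camera"],3),w["K"],w["dist"])
E
```

```text
cap tri [0.54495145 0.30594992 0.15849579] onz [0.54385256 0.30493999 0.165     ]
blue [ 0.54193547 -0.29946935  0.165     ] pinktop [0.67879195 0.31974513 0.165     ] orange corners [array([0.452, 0.226]), array([0.384, 0.312]), array([0.363, 0.144]), array([0.295, 0.241])]
whitetub [array([0.605, 0.55 ]), array([0.625, 0.424]), array([0.509, 0.383]), array([0.473, 0.514])]
tabbase [ 0.47522478 -0.00306637  0.095     ]
tabtip [ 0.42839914 -0.00151995  0.095     ]
key [0.39566354 0.05697967 0.015     ] [ 0.39805651 -0.1376579   0.02      ]
case back corners [array([0.659, 0.128]), array([ 0.655, -0.13 ])]
[[ 0.     0.96   0.279  0.071]
 [ 1.    -0.    -0.     0.   ]
 [-0.     0.279 -0.96  -0.141]
 [ 0.     0.     0.     1.   ]] [[403.89645692   0.         313.92672833]
 [  0.         403.89645692 235.5461349 ]
 [  0.           0.           1.        ]] [-0.01349354  0.          0.          0.          0.        ]
```

View pics/case.png

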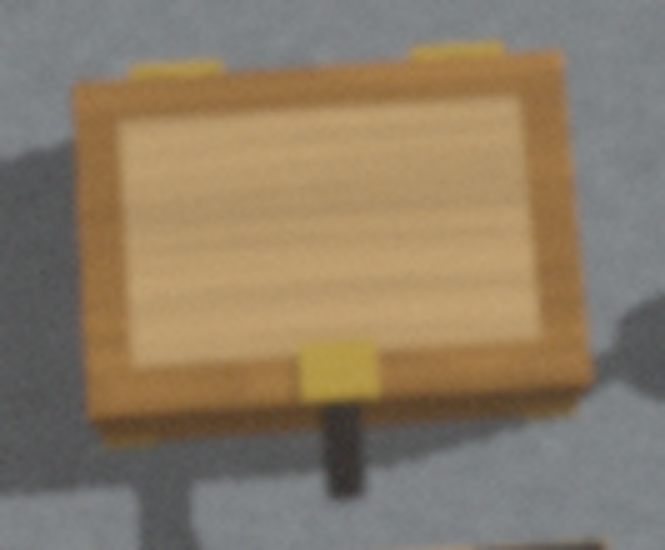

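```bash
cat >> h.py <<'E'
def to(target,yaw_deg):
    "shift in tool axes (and turn) from present pose to TCP target, tool x at yaw"
    from bench import env
    o=env.observe();M=R.from_rotvec(o["ee_rot"]).as_matrix()
    d=M.T@(np.array(target)-o["position"])
    y=np.degrees(np.arctan2(M[1,0],M[0,0]))
    return d.round(4),"turn",np.radians(y-yaw_deg).round(3),"t",o["t"],"pos",np.round(o["position"],4),"yaw",y.round(2),"z",M[:,2].round(3)
E
python3 - <<'E'
from bench import env
from h import *
t=env.get_image("top")
C=np.array([onz(t,(x/5+240,y/5+180),.097)[:2] for x,y in((75,85),(563,50),(592,385),(90,418))])
print(C.round(3),C.mean(0))
b=C[0]-C[1];f=C[3]-C[2];l=C[0]-C[3];r=C[1]-C[2]
print([np.degrees(np.arctan2(-v[0],v[1])).round(2) for v in(b,f)],[np.degrees(np.arctan2(v[1],v[0])).round(2) for v in(l,r)])
print(to((.545,.305,.26),-2), to((.55,-.2,.26),-2))
E
```

```text
[[ 0.653  0.129]
 [ 0.658 -0.13 ]
 [ 0.478 -0.131]
 [ 0.475  0.126]] [ 0.56620375 -0.00138445]
[np.float64(1.15), np.float64(0.68)] [np.float64(0.7), np.float64(0.48)]
(array([ 0.6066, -0.7985, -0.0285]), 'turn', np.float64(0.305), 't', 0.3, 'pos', array([ 0.1732, -0.6263,  0.2309]), 'yaw', np.float64(15.46), 'z', array([-0.   ,  0.001, -1.   ])) (array([ 0.4768, -0.3104, -0.0288]), 'turn', np.float64(0.305), 't', 0.3, 'pos', array([ 0.1732, -0.6263,  0.2309]), 'yaw', np.float64(15.46), 'z', array([-0.   ,  0.001, -1.   ]))
```

```bash
python3 -m jog '[{"dx":0.05,"dy":-0.03,"dz":-0.03,"turn":0.1},{"dx":0.1,"dy":-0.06,"dz":-0.03,"turn":0.2},{"dx":0.14,"dy":-0.09,"dz":-0.03,"turn":0.255},{"dx":0.18,"dy":-0.12,"dz":-0.03,"turn":0.255},{"dx":0.22,"dy":-0.15,"dz":-0.03,"turn":0.255},{"dx":0.26,"dy":-0.18,"dz":-0.03,"turn":0.255},{"dx":0.3,"dy":-0.21,"dz":-0.03,"turn":0.255},{"dx":0.34,"dy":-0.24,"dz":-0.03,"turn":0.255},{"dx":0.38,"dy":-0.27,"dz":-0.03,"turn":0.255},{"dx":0.42,"dy":-0.3,"dz":-0.03,"turn":0.255}]' 1
python3 -c "
from h import *
print(to((.545,.305,.26),.8))"
```

```text
t: 1.3
position: [0.4854, -0.2414, 0.2616]
ee_rot: [3.141, 0.023, 0.001]
ft_force: [1.1, -1.0, -0.5]
opening: 1.002
grasp_force: 0.0
(array([ 0.0675, -0.5455,  0.0013]), 'turn', np.float64(0.001), 't', 1.3, 'pos', array([ 0.4854, -0.2414,  0.2616]), 'yaw', np.float64(0.83), 'z', array([ 0.001, -0.001, -1.   ]))
```

```bash
python3 -m jog '[{"dx":0.01,"dy":-0.045},{"dx":0.02,"dy":-0.09},{"dx":0.03,"dy":-0.135},{"dx":0.04,"dy":-0.18},{"dx":0.045,"dy":-0.225},{"dx":0.045,"dy":-0.27},{"dx":0.045,"dy":-0.315},{"dx":0.045,"dy":-0.36},{"dx":0.045,"dy":-0.405},{"dx":0.045,"dy":-0.45}]'
python3 -m jog '[{"dy":-0.03},{"dy":-0.06},{"dy":-0.075},{"dy":-0.08},{"dy":-0.08},{"dy":-0.08},{"dy":-0.08},{"dy":-0.08},{"dy":-0.08},{"dy":-0.08}]'
python3 - <<'E'
from bench import env
from h import *
print(to((.545,.305,.26),.8))
w=env.get_image("wrist");cv2.imwrite("pics/w1.png",w["img"][:,:,::-1])
E
```

```text
(array([ 0.0675, -0.5455,  0.0013]), 'turn', np.float64(0.001), 't', 1.3, 'pos', array([ 0.4854, -0.2414,  0.2616]), 'yaw', np.float64(0.83), 'z', array([ 0.001, -0.001, -1.   ]))$[0]: bad value
$[0]: bad value
```

View pics/w1.png

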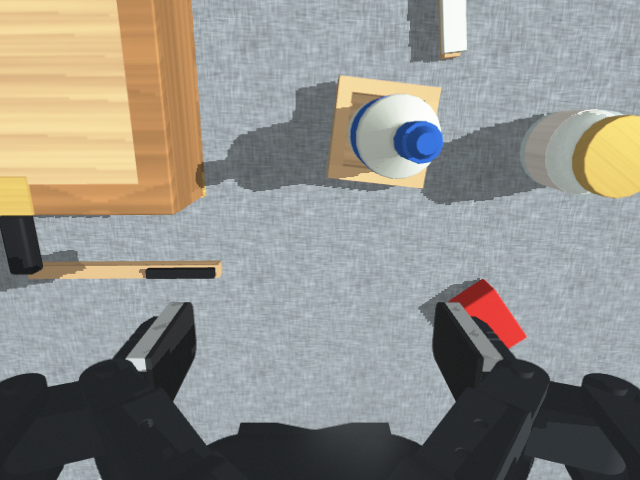

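All four keys are needed in every row, and those two calls were refused, so the arm has not moved. The picture shows the blue bottle ahead at (420,140), the case at left and the tab at (20,245).

```bash
python3 -m jog '[{"dx":0.01,"dy":-0.045,"dz":0,"turn":0},{"dx":0.02,"dy":-0.09,"dz":0,"turn":0},{"dx":0.03,"dy":-0.135,"dz":0,"turn":0},{"dx":0.04,"dy":-0.18,"dz":0,"turn":0},{"dx":0.045,"dy":-0.225,"dz":0,"turn":0},{"dx":0.045,"dy":-0.27,"dz":0,"turn":0},{"dx":0.045,"dy":-0.315,"dz":0,"turn":0},{"dx":0.045,"dy":-0.36,"dz":0,"turn":0},{"dx":0.045,"dy":-0.405,"dz":0,"turn":0},{"dx":0.045,"dy":-0.45,"dz":0,"turn":0}]'
python3 -m jog '[{"dx":0,"dy":-0.03,"dz":0,"turn":0},{"dx":0,"dy":-0.06,"dz":0,"turn":0},{"dx":0,"dy":-0.075,"dz":0,"turn":0},{"dx":0,"dy":-0.08,"dz":0,"turn":0},{"dx":0,"dy":-0.08,"dz":0,"turn":0},{"dx":0,"dy":-0.08,"dz":0,"turn":0},{"dx":0,"dy":-0.08,"dz":0,"turn":0},{"dx":0,"dy":-0.08,"dz":0,"turn":0},{"dx":0,"dy":-0.08,"dz":0,"turn":0},{"dx":0,"dy":-0.08,"dz":0,"turn":0}]'
python3 - <<'E'
from bench import env
from h import *
print(to((.545,.305,.26),.8))
w=env.get_image("wrist");cv2.imwrite("pics/w2.png",w["img"][:,:,::-1])
E
```

```text
t: 2.35
position: [0.5227, 0.2089, 0.2615]
ee_rot: [3.141, 0.023, 0.001]
ft_force: [0.2, -0.3, 0.0]
opening: 1.001
grasp_force: 0.0
t: 3.35
position: [0.5218, 0.2871, 0.2614]
ee_rot: [3.141, 0.022, 0.0]
ft_force: [0.5, -0.0, 0.5]
opening: 0.999
grasp_force: 0.0
(array([ 0.0235, -0.0176,  0.0014]), 'turn', np.float64(0.0), 't', 3.35, 'pos', array([0.5218, 0.2871, 0.2614]), 'yaw', np.float64(0.81), 'z', array([ 0., -0., -1.]))
```

View pics/w2.png

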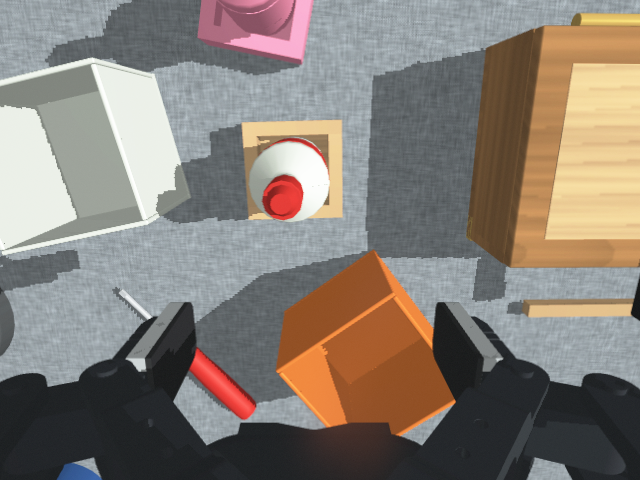

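The red cap is at (283,199), with free space all round it. Now I'll work out its position.

```bash
cat >> h.py <<'E'
def wcam(w,o):
    T=np.eye(4);T[:3,:3]=R.from_rotvec(o["ee_rot"]).as_matrix();T[:3,3]=o["position"]
    M=T@np.array(w["tool_from_camera"]);w["eye"]=M[:3,3];w["orientation"]=R.from_matrix(M[:3,:3]).as_rotvec();return w
E
python3 - <<'E'
from bench import env
from h import *
o=env.observe();w=wcam(env.get_image("wrist"),o)
i=w["img"].astype(int);m=((i[...,0]>120)&(i[...,1]<70)&(i[...,2]<70)).astype(np.uint8);m[:165]=0;m[230:]=0;m[:,:250]=0;m[:,320:]=0
ys,xs=np.nonzero(m);print(xs.min(),xs.max(),ys.min(),ys.max(),xs.mean(),ys.mean())
p=onz(w,(283,199),.172);print(p,onz(w,(xs.mean(),ys.mean()),.165))
print(to((p[0],p[1],.142),.8))
E
```

```text
263 302 175 219 283.00219298245617 197.01754385964912
[0.54750043 0.30557565 0.172     ] [0.54732993 0.30609008 0.165     ]
(array([ 0.0261, -0.0178,  0.1194]), 'turn', np.float64(0.001), 't', 3.45, 'pos', array([0.5216, 0.2874, 0.2614]), 'yaw', np.float64(0.84), 'z', array([ 0., -0., -1.]))
```

```bash
python3 -m jog '[{"dx":0.013,"dy":-0.009,"dz":0,"turn":0},{"dx":0.026,"dy":-0.018,"dz":0.01,"turn":0},{"dx":0.026,"dy":-0.018,"dz":0.03,"turn":0},{"dx":0.026,"dy":-0.018,"dz":0.05,"turn":0},{"dx":0.026,"dy":-0.018,"dz":0.07,"turn":0},{"dx":0.026,"dy":-0.018,"dz":0.09,"turn":0},{"dx":0.026,"dy":-0.018,"dz":0.105,"turn":0},{"dx":0.026,"dy":-0.018,"dz":0.115,"turn":0},{"dx":0.026,"dy":-0.018,"dz":0.12,"turn":0},{"dx":0.026,"dy":-0.018,"dz":0.12,"turn":0}]' 1
python3 -m jog '[{"dx":0,"dy":0,"dz":0,"turn":0},{"dx":0,"dy":0,"dz":0,"turn":0},{"dx":0,"dy":0,"dz":0,"turn":0},{"dx":0,"dy":0,"dz":0,"turn":0},{"dx":0,"dy":0,"dz":0,"turn":0},{"dx":0,"dy":0,"dz":0,"turn":0},{"dx":0,"dy":0,"dz":0,"turn":0},{"dx":0,"dy":0,"dz":0,"turn":0},{"dx":0,"dy":0,"dz":0,"turn":0},{"dx":0,"dy":0,"dz":0,"turn":0}]' -1
```

```text
t: 4.45
position: [0.5472, 0.3059, 0.141]
ee_rot: [3.141, 0.023, -0.001]
ft_force: [0.1, -0.1, 0.7]
opening: 1.001
grasp_force: 0.0
t: 5.45
position: [0.5476, 0.3063, 0.1418]
ee_rot: [-3.141, -0.023, -0.001]
ft_force: [-0.4, -0.5, 5.1]
opening: 0.257
grasp_force: 58.8
```

```bash
python3 -m jog '[{"dx":0,"dy":0,"dz":-0.002,"turn":0},{"dx":0,"dy":0,"dz":-0.004,"turn":0},{"dx":0,"dy":0,"dz":-0.006,"turn":0},{"dx":0,"dy":0,"dz":-0.008,"turn":0},{"dx":0,"dy":0,"dz":-0.01,"turn":0},{"dx":0,"dy":0,"dz":-0.012,"turn":0},{"dx":0,"dy":0,"dz":-0.013,"turn":0},{"dx":0,"dy":0,"dz":-0.014,"turn":0},{"dx":0,"dy":0,"dz":-0.015,"turn":0},{"dx":0,"dy":0,"dz":-0.015,"turn":0}]'
```

```text
t: 6.45
position: [0.5475, 0.3062, 0.1559]
ee_rot: [-3.141, -0.023, -0.0]
ft_force: [3.9, 4.5, -5.5]
opening: 0.265
grasp_force: 59.7
```

```bash
python3 -m jog '[{"dx":0,"dy":0,"dz":-0.001,"turn":0},{"dx":0,"dy":0,"dz":-0.001,"turn":0},{"dx":0,"dy":0,"dz":-0.002,"turn":0},{"dx":0,"dy":0,"dz":-0.002,"turn":0},{"dx":0,"dy":0,"dz":-0.002,"turn":0},{"dx":0,"dy":0,"dz":-0.002,"turn":0},{"dx":0,"dy":0,"dz":-0.002,"turn":0},{"dx":0,"dy":0,"dz":-0.002,"turn":0},{"dx":0,"dy":0,"dz":-0.002,"turn":0},{"dx":0,"dy":0,"dz":-0.002,"turn":0}]'
```

```text
t: 7.45
position: [0.5475, 0.3062, 0.156]
ee_rot: [-3.14, -0.023, 0.001]
ft_force: [7.4, 7.0, -18.5]
opening: 0.259
grasp_force: 60.0
```

Force rose to 18 N with no further motion, so the cap is at its stop. Now release, rise and check.

```bash
python3 -m jog '[{"dx":0,"dy":0,"dz":0.002,"turn":0},{"dx":0,"dy":0,"dz":0.002,"turn":0},{"dx":0,"dy":0,"dz":0.002,"turn":0},{"dx":0,"dy":0,"dz":0.002,"turn":0},{"dx":0,"dy":0,"dz":0.002,"turn":0},{"dx":0,"dy":0,"dz":0.002,"turn":0},{"dx":0,"dy":0,"dz":0.002,"turn":0},{"dx":0,"dy":0,"dz":0.002,"turn":0},{"dx":0,"dy":0,"dz":0.002,"turn":0},{"dx":0,"dy":0,"dz":0.002,"turn":0}]' 1
python3 -m jog '[{"dx":0,"dy":0,"dz":-0.01,"turn":0},{"dx":0,"dy":0,"dz":-0.03,"turn":0},{"dx":0,"dy":0,"dz":-0.06,"turn":0},{"dx":0,"dy":0,"dz":-0.09,"turn":0},{"dx":-0.01,"dy":0,"dz":-0.1,"turn":0},{"dx":-0.025,"dy":0,"dz":-0.1,"turn":0},{"dx":-0.025,"dy":0,"dz":-0.1,"turn":0},{"dx":-0.025,"dy":0,"dz":-0.1,"turn":0},{"dx":-0.025,"dy":0,"dz":-0.1,"turn":0},{"dx":-0.025,"dy":0,"dz":-0.1,"turn":0}]'
python3 - <<'E'
from bench import env
from h import *
o=env.observe();w=wcam(env.get_image("wrist"),o)
i=w["img"].astype(int);m=((i[...,0]>120)&(i[...,1]<70)&(i[...,2]<70)).astype(np.uint8);m[:150]=0;m[240:]=0;m[:,:240]=0;m[:,330:]=0
ys,xs=np.nonzero(m);print("blob",xs.min(),xs.max(),ys.min(),ys.max())
for z in(.172,.186): print(z,proj(w,(.5474,.306,z)),proj(w,(.5474,.318,z)),proj(w,(.5474,.294,z)))
print(to((.449,-.002,.26),.8))
s=env.get_image("scene")["img"][170:260,370:490,::-1];cv2.imwrite("pics/s2.png",np.hstack([cv2.resize(s,(400,300)),cv2.resize(w["img"][120:270,180:380,::-1],(400,300))]))
E
```

```text
t: 8.45
position: [0.5473, 0.3059, 0.1563]
ee_rot: [3.141, 0.023, -0.0]
ft_force: [0.4, 0.5, -0.2]
opening: 0.998
grasp_force: 0.0
t: 9.45
position: [0.5227, 0.3052, 0.2558]
ee_rot: [3.141, 0.022, -0.001]
ft_force: [0.2, 0.4, 0.9]
opening: 1.001
grasp_force: 0.0
blob 286 329 150 230
0.172 [313.05945857 203.19669236] [291.91404273 202.90483315] [334.19585405 203.49081876]
0.186 [313.01175043 208.50782274] [290.54826666 208.19883837] [335.46505424 208.81892263]
(array([-0.078 ,  0.3062, -0.0041]), 'turn', np.float64(0.0), 't', 9.5, 'pos', array([0.5227, 0.3053, 0.2558]), 'yaw', np.float64(0.82), 'z', array([-0.001, -0.   , -1.   ]))
```

View pics/s2.png

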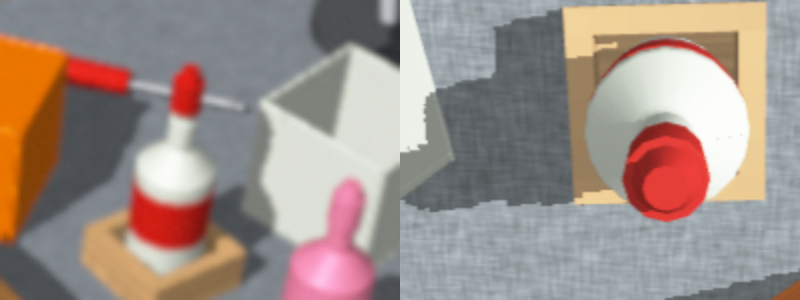

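The red cap is plainly up, with the neck showing below it. Next, move to the tab.

```bash
python3 -m jog '[{"dx":-0.02,"dy":0.035,"dz":0,"turn":0},{"dx":-0.04,"dy":0.075,"dz":0,"turn":0},{"dx":-0.06,"dy":0.115,"dz":0,"turn":0},{"dx":-0.08,"dy":0.155,"dz":0,"turn":0},{"dx":-0.1,"dy":0.195,"dz":0,"turn":0},{"dx":-0.1,"dy":0.235,"dz":0,"turn":0},{"dx":-0.1,"dy":0.275,"dz":0,"turn":0},{"dx":-0.1,"dy":0.3,"dz":0,"turn":0},{"dx":-0.1,"dy":0.305,"dz":0,"turn":0},{"dx":-0.1,"dy":0.305,"dz":0,"turn":0}]'
python3 - <<'E'
from bench import env
from h import *
o=env.observe();w=wcam(env.get_image("wrist"),o);print(o["position"])
cv2.imwrite("pics/w3.png",w["img"][:,:,::-1])
E
```

```text
t: 10.55
position: [0.427, -0.0013, 0.2563]
ee_rot: [-3.141, -0.02, -0.0]
ft_force: [-0.4, -0.1, 0.2]
opening: 1.002
grasp_force: 0.0
[ 0.42701254 -0.0013261   0.25633237]
```

View pics/w3.png

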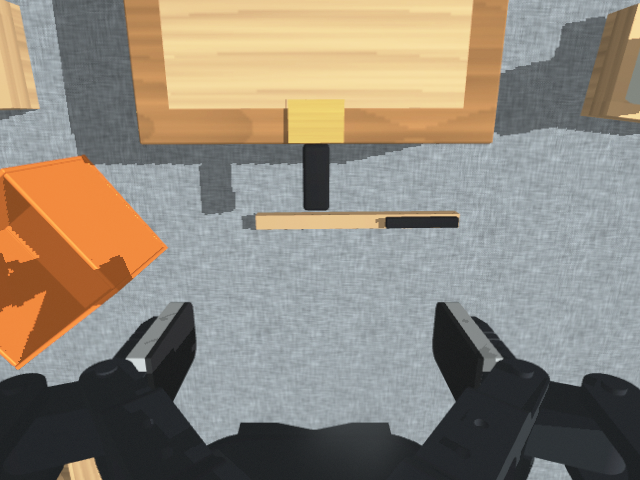

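The tab is seen from (316,144) at the lid edge to (316,209) at its tip. The black key below it lies flat at rows 213–228, well under finger height.

```bash
python3 - <<'E'
from bench import env
from h import *
o=env.observe();w=wcam(env.get_image("wrist"),o)
a=onz(w,(316,143.5),.097);b=onz(w,(316,208),.099);print(a,b,onz(w,(305,180),.099),onz(w,(328,180),.099))
E0=onz(w,(141,142),.097);E1=onz(w,(492,144),.097);print(E0,E1,np.degrees(np.arctan2(-(E0-E1)[0],(E0-E1)[1])))
g=(b+.018*(a-b)/np.linalg.norm(a-b))[:2];print("grip",g,to((g[0],g[1],.072),.8))
E
```

```text
[ 0.48045667 -0.00068549  0.097     ] [ 0.4329435  -0.00145834  0.099     ] [0.45400826 0.00704091 0.099     ] [ 0.45426655 -0.01000117  0.099     ]
[0.47976667 0.12691353 0.097     ] [ 0.48220923 -0.1291189   0.097     ] 0.5465866116074874
grip [ 0.4509252  -0.00116585] (array([0.0238, 0.0023, 0.1844]), 'turn', np.float64(0.003), 't', 10.65, 'pos', array([0.427 , 0.0006, 0.2564]), 'yaw', np.float64(0.95), 'z', array([ 0.   ,  0.001, -1.   ]))
```

```bash
python3 -m jog '[{"dx":0.022,"dy":0.002,"dz":0.02,"turn":0},{"dx":0.022,"dy":0.002,"dz":0.045,"turn":0},{"dx":0.022,"dy":0.002,"dz":0.075,"turn":0},{"dx":0.022,"dy":0.002,"dz":0.105,"turn":0},{"dx":0.022,"dy":0.002,"dz":0.13,"turn":0},{"dx":0.022,"dy":0.002,"dz":0.15,"turn":0},{"dx":0.022,"dy":0.002,"dz":0.17,"turn":0},{"dx":0.022,"dy":0.002,"dz":0.18,"turn":0},{"dx":0.022,"dy":0.002,"dz":0.185,"turn":0},{"dx":0.022,"dy":0.002,"dz":0.185,"turn":0}]'
python3 -m jog '[{"dx":0,"dy":0,"dz":0,"turn":0},{"dx":0,"dy":0,"dz":0,"turn":0},{"dx":0,"dy":0,"dz":0,"turn":0},{"dx":0,"dy":0,"dz":0,"turn":0},{"dx":0,"dy":0,"dz":0,"turn":0},{"dx":0,"dy":0,"dz":0,"turn":0},{"dx":0,"dy":0,"dz":0,"turn":0},{"dx":0,"dy":0,"dz":0,"turn":0},{"dx":0,"dy":0,"dz":0,"turn":0},{"dx":0,"dy":0,"dz":0,"turn":0}]' -1
python3 - <<'E'
from h import *
print(to((.449,-.001,.072),.8))
for a in range(0,51,5):
    t=np.radians(a);print(a,np.round([.212*(1-np.cos(t))+.006*np.sin(t),.212*np.sin(t)-.006*(1-np.cos(t))],4))
E
```

```text
t: 11.65
position: [0.4489, -0.0017, 0.0712]
ee_rot: [-3.141, -0.025, 0.001]
ft_force: [-0.3, 0.2, 0.7]
opening: 0.999
grasp_force: 0.0
t: 12.65
position: [0.4492, -0.0023, 0.0715]
ee_rot: [-3.141, -0.024, -0.001]
ft_force: [-0.4, 1.9, 4.4]
opening: 0.221
grasp_force: 60.4
(array([-0.0001, -0.0014, -0.0005]), 'turn', np.float64(0.001), 't', 12.65, 'pos', array([ 0.4492, -0.0023,  0.0715]), 'yaw', np.float64(0.86), 'z', array([ 0.001,  0.   , -1.   ]))
0 [0. 0.]
5 [0.0013 0.0185]
10 [0.0043 0.0367]
15 [0.0088 0.0547]
20 [0.0148 0.0721]
25 [0.0224 0.089 ]
30 [0.0314 0.1052]
35 [0.0418 0.1205]
40 [0.0535 0.1349]
45 [0.0663 0.1481]
50 [0.0803 0.1603]
```

Gripped. I lift along the arc, 25° per call.

```bash
python3 -m jog '[{"dx":0.0002,"dy":0,"dz":-0.006,"turn":0},{"dx":0.0012,"dy":0,"dz":-0.0165,"turn":0},{"dx":0.002,"dy":0,"dz":-0.026,"turn":0},{"dx":0.0043,"dy":0,"dz":-0.0367,"turn":0},{"dx":0.0065,"dy":0,"dz":-0.046,"turn":0},{"dx":0.0088,"dy":0,"dz":-0.0547,"turn":0},{"dx":0.012,"dy":0,"dz":-0.064,"turn":0},{"dx":0.0148,"dy":0,"dz":-0.0721,"turn":0},{"dx":0.0185,"dy":0,"dz":-0.081,"turn":0},{"dx":0.0224,"dy":0,"dz":-0.089,"turn":0}]'
python3 -c "
from h import *
print(to((.5293,-.002,.2318),.8))"
```

```text
t: 13.65
position: [0.4708, -0.002, 0.1603]
ee_rot: [-3.141, -0.023, 0.002]
ft_force: [4.2, 2.8, -10.4]
opening: 0.224
grasp_force: 59.0
(array([ 0.0584,  0.0008, -0.0715]), 'turn', np.float64(0.001), 't', 13.65, 'pos', array([ 0.4708, -0.002 ,  0.1603]), 'yaw', np.float64(0.85), 'z', array([-0.001,  0.001, -1.   ]))
```

```bash
python3 -m jog '[{"dx":0.0045,"dy":0,"dz":-0.008,"turn":0},{"dx":0.009,"dy":0,"dz":-0.0162,"turn":0},{"dx":0.014,"dy":0,"dz":-0.024,"turn":0},{"dx":0.0194,"dy":0,"dz":-0.0315,"turn":0},{"dx":0.025,"dy":0,"dz":-0.0388,"turn":0},{"dx":0.0311,"dy":0,"dz":-0.0459,"turn":0},{"dx":0.0374,"dy":0,"dz":-0.0526,"turn":0},{"dx":0.0439,"dy":0,"dz":-0.0591,"turn":0},{"dx":0.0508,"dy":0,"dz":-0.0653,"turn":0},{"dx":0.0579,"dy":0,"dz":-0.0713,"turn":0}]'
python3 -m jog '[{"dx":0,"dy":0,"dz":0,"turn":0},{"dx":0,"dy":0,"dz":0,"turn":0},{"dx":0,"dy":0,"dz":0,"turn":0},{"dx":0,"dy":0,"dz":0,"turn":0},{"dx":0,"dy":0,"dz":0,"turn":0},{"dx":0,"dy":0,"dz":0,"turn":0},{"dx":0,"dy":0,"dz":0,"turn":0},{"dx":0,"dy":0,"dz":0,"turn":0},{"dx":0,"dy":0,"dz":0,"turn":0},{"dx":0,"dy":0,"dz":0,"turn":0}]'
python3 - <<'E'
from bench import env
from h import *
p=env.observe()["position"];a=np.array([.6605,.085])
print(p,np.degrees(np.arctan2(p[2]+.019-.085,.6605-p[0]))-np.degrees(np.arctan2(.006,.212)))
d=env.get_image("scene");cv2.imwrite("pics/s3.png",d["img"][:,:,::-1])
cx=lambda L,y,a:None
for a in(40,45,50,55,60):
    t=np.radians(a);c=[]
    for y in(.129,-.131):
        # front top edge: 180 mm out, 12 mm up in lid frame
        c.append(proj(d,(.6605-.18*np.cos(t)+.012*np.sin(t),y,.085+.18*np.sin(t)+.012*np.cos(t))).round(1))
    print(a,c)
E
```

```text
t: 14.65
position: [0.5289, -0.0012, 0.2317]
ee_rot: [-3.141, -0.024, 0.003]
ft_force: [-1.7, 4.4, -10.2]
opening: 0.222
grasp_force: 60.5
t: 15.65
position: [0.5295, -0.0011, 0.232]
ee_rot: [-3.141, -0.023, -0.001]
ft_force: [-2.5, 4.0, -5.3]
opening: 0.223
grasp_force: 61.0
[ 0.52946545 -0.00112915  0.23202148] 50.09614079485719
40 [array([362.2, 203.1]), array([257.4, 238.8])]
45 [array([365.2, 201.8]), array([259.3, 237.9])]
50 [array([368.4, 201.1]), array([261.5, 237.5])]
55 [array([371.9, 201. ]), array([264. , 237.9])]
60 [array([375.6, 201.5]), array([266.7, 238.9])]
```

View pics/s3.png

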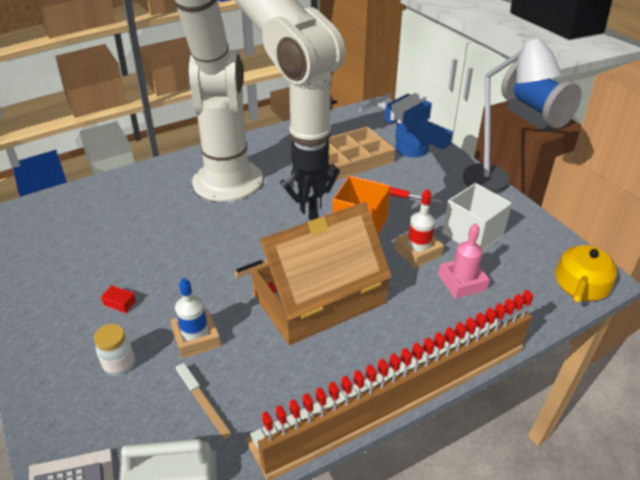

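The lid's front corners are at about (367,205) and (262,238), which matches 50°. The red cap is up, the blue cap is down and the loose things look unmoved.

```bash
python3 -c "
from bench import env
print(env.sign_off())"
```

```text
the job is handed in; nothing more can be done
None
```

The job is handed in: the red cap was pulled up to its stop with the lid still shut, and the arm now holds the lid at about 50° by its tab; the blue cap was still down and nothing else looked moved in the last picture, but the sign-off gave no verdict.

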